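# Open the red-lidded jar on the stall's jar carousel

## Robot

A 6-joint arm with a two-finger parallel gripper is mounted at the origin on the work surface. World frame = base frame: x ahead of the robot, y to its left, z up, the work surface at z = 0. Lengths are in mm, angles in degrees, forces in N, time in s.
With the tool pointing down it reaches from about 325 to 900 mm from the base axis. Payload 3.5 kg.
Tool frame: the origin (TCP) lies on the centre line of the jaws, within the pads' length; the fingertips stand env.nose_length ahead of it and the grasp point (between the pads) lies 11 mm behind it (env.nose_length is the distance from the TCP to the fingertips, in mm); x points along the fingers, y is the direction in which the jaws open and shut, and the axes are right-handed (so a half turn about x gives the same grasp; the last joint's range is limited). The gripper opens to 85 mm and grips with 20 to 120 N. Pads are 22 mm wide; open, the fingers measure 114 mm over their backs; the gripper's body (76 mm by 85 mm) begins 54 mm behind the grasp point. The pads swing forward as they close: fully open they stand 13 mm farther back than shut.
Start: joints at [-71.528, 15.837, -1.513, 72.651, 0, 84.076], TCP at [258.144, -569.196, 239.313] pointing down, gripper open.
Joint ranges: [-178.77, 178.77], [-48.84, 107.48], [-61.69, 71.31], [-111.58, 123.2], [-90, 87.43], [-180, 180]. Speed limits (degrees/s): [147.25, 147.25, 180, 180, 180, 180].

## Interface

Orientations are given as [roll, pitch, yaw] about the fixed x, y, z axes, in that order (R = Rz(yaw) Ry(pitch) Rx(roll)).
In Python, from plant import env, open_jaws, grab, optics gives the robot as it stands. Calls block until the motion is done:
- env.goto(position, orientation): joint-space move of the TCP to a pose.
- env.move_straight(position, frame=None, feed=150): straight line of the TCP; frame=None keeps the orientation; feed is the mean speed in mm/s.
- env.move_j(angles): joint-space move.
- open_jaws() and grab(): open the fingers fully, or close them until they stop; the grip force is fixed at half the most.
- env.pause(seconds).
- env.inverse_kinematics(position, orientation): joint angles nearest the present ones, or None.
- optics.snapshot(name): name is "scene" or "top" or "wrist"; returns a dict with "pixels" (420x560x3 uint8, red, green, blue), "fx", "fy", "cx", "cy" (pixels), "rvec" (rotation vector, rad) and "tvec" (3), from world to camera coordinates, as OpenCV has them. Camera axes: x right, y down, z forward; pixel columns grow to the right and rows downward; lengths in mm; the calibration is good to about 2 mm. A picture is of the moment at which its call begins. There is no depth.
A pose or a line that the arm cannot do raises env.Unreachable and nothing moves.
- env.finish_job(): hands the job in, once; it reports no verdict.
Readings, each from a call of its own:
- env.read_t(): time.
- env.read_q(): joint angles.
- env.read_dq(): joint speeds.
- env.read_joint_torque(): joint torques, N m.
- env.read_eef_pos(): TCP position.
- env.read_tcp_rot(): TCP orientation.
- env.read_ft_force(): force on the tool from outside, world axes, zero at the start.
- env.read_ft_torque(): the same for the moment, N m.
- env.read_grip_width(): opening from 0.0 (shut) to 1.0 (fully open).
Only numpy, scipy, OpenCV 4.12 (cv2) and the standard library are available. Lean on these libraries where they do the work, as an engineer would, in place of code of your own. Each camera call takes 0.05 s, during which the arm holds its last target.

## Task

A customer wants to look into the jar with the red lid: turn the carousel by the handle on its hub until that jar clicks into place at the open front of the guard rail (the side with the yellow bar), then unscrew the red lid there, lift it off and set it down gently, open side down, in the middle of the cork mat. The lid is a twist-off with lugs: feel for when it is free, and do not drop it. Leave the other lids on their jars and do not disturb the other glassware on the table.

Things in the scene. Friction and masses are not known exactly. Their poses are not given: they have to be found in the camera images.
- stand: fixed jar carousel: round black base 310 mm across, 40 mm high, with a turntable of five glass jars and a steel guard rail. Origin on the vertical turning axis at table level, z up. Its FRONT is its own -x side, marked by a yellow bar on the base.
- turntable (a joint): turntable angle, rad, 0 at the start, growing anticlockwise seen from above, endless. A click stop pulls it (up to about 0.2 N m) to each multiple of 2*pi/5, where a jar is exactly at the front; let go within 25 degrees of a stop it swings in by itself. Jars: fixed to it, 100 mm from the axis, 72 degrees apart, 72 mm wide, shoulders 125 mm above the table. The jar in front at the start has no lid.
- handle (a point): centre of the black bar handle on the turntable's hub, on the turning axis, 212 mm above the table. The bar is 44 mm long (its x axis), 14 mm thick (its y axis), 32 mm high (196 to 228 mm above the table); it turns with the turntable and stands above lids and rail.
- front (a point): fixed point of the stand: where a seated lid's origin is when its jar is at the front, 100 mm from the turning axis, 129 mm above the table.
- rail (a point): back of the guard rail: centre of its 8 mm bar, 177 mm above the table, opposite the front. The bar runs 10 mm above the lid tops along the jar circle, except 58 degrees either side of the front, so a lid lifts off only at the front. Four posts carry it, 149 mm from the axis.
- lid_red: the red screw lid to take off (the only red lid), on any of the four lidded jars: round, 52 mm across, 34 mm high, about 50 g. Origin: centre of its lower edge, 129 mm above the table when on a jar; z up. The upper 18 mm is the solid ribbed grip, the lower 16 mm a skirt 50 mm across. Once clear of its lugs it lifts straight up and is off the neck after 16 mm.
- red_grip (a point): centre of the red lid's grip, 25 mm above its lower edge. Two hidden lugs hold the lid. It opens anticlockwise seen from above and starts more or less tight: it comes clear after a turn of 80 to 125 degrees, then meets a solid stop 15 to 30 degrees farther; lift it at or just before that stop, do not force past. Turning takes little torque and it hardly rises; still held by the lugs it lifts under 4 mm.
- cork_mat: round cork mat on the table, fixed, 120 mm across, 6 mm thick; origin: centre of its underside.
- mat_top (a point): centre of the cork mat's upper face, 6 mm above the table.
- lid_blue: blue screw lid of the same make, on another jar, to stay on it; origin: centre of its lower edge.
- lid_yellow: yellow screw lid of the same make, on another jar, to stay on it; origin: centre of its lower edge.
- lid_white: white screw lid of the same make, on another jar, to stay on it; origin: centre of its lower edge.
- mug_a: clear glass mug with an ear, 80 mm across, 125 mm high, standing loose on the table, not to be disturbed; origin: centre of its underside.
- mug_b: second clear glass mug, the same size, standing loose on the table, not to be disturbed; origin: centre of its underside.
- tumbler_a: clear glass tumbler, 72 mm across, 80 mm high, standing loose on the table, not to be disturbed; origin: centre of its underside.
- tumbler_b: greenish glass tumbler, 72 mm across, 80 mm high, standing loose on the table, not to be disturbed; origin: centre of its underside.
- glass_bowl: clear glass bowl, 130 mm across, 65 mm high, standing loose on the table, not to be disturbed; origin: centre of its underside.
- red_bottle: red bottle, 88 mm across, 170 mm high, standing loose on the table, not to be disturbed; origin: centre of its underside.
Not all that is in view belongs to the job. Of the things shaped like the lid_red, the red one is meant. Several things look just like the cork_mat: the one meant starts farthest to the robot's right.

How it is judged:
By the outcome, as a careful person would: the job done as asked, in the order asked, and still so for the second after the job is handed in, with the robot touching nothing.
It also fails if it takes over 72 s, if anything falls off the work surface, if the arm or the gripper's body presses on something with over 40 N, if the wrist force passes 120 N, or if a joint passes its speed limit or range.

## Working session

There is one attempt and no reset: what is moved stays moved. The work goes in short steps, each a Python script; the robot and the scene stay as the last script left them, time stands still between calls to the robot, and variables do not carry over. Pictures are saved under pics/ and viewed, and the job is handed in when it is done.

```bash
ls; mkdir -p pics
python3 - <<'E'
from plant import env, open_jaws, grab, optics
import cv2
for n in ["scene","top","wrist"]:
    s=optics.snapshot(n); cv2.imwrite(f"pics/{n}0.png",s["pixels"][:,:,::-1]); print(n,s["fx"],s["cx"],s["cy"],s["rvec"],s["tvec"])
print(env.nose_length,env.read_t(),env.read_tcp_rot(),env.read_ft_force())
E
```

```text
pics
scene 414.3550844241862 281.13432738267295 215.92662675532466 [ 1.07364942  2.27532592 -1.17508994] [ 349.11368188 -113.50087919 1434.8027193 ]
top 505.2094159976014 288.73965685881814 205.9393347283637 [ 2.11554577 -2.16690033  0.144712  ] [   6.52857287  547.12925015 1724.80984305]
wrist 304.99714309301856 275.37520881815334 212.8939531805864 [-2.44365045  1.57289698  0.21897758] [-624.02401849  -35.56311806  378.19443727]
8.0 0.15 [-95.06149321  89.90113832 109.33319054] [ 0.23456886 -0.20221096 -0.78729497]
```

View pics/scene0.png

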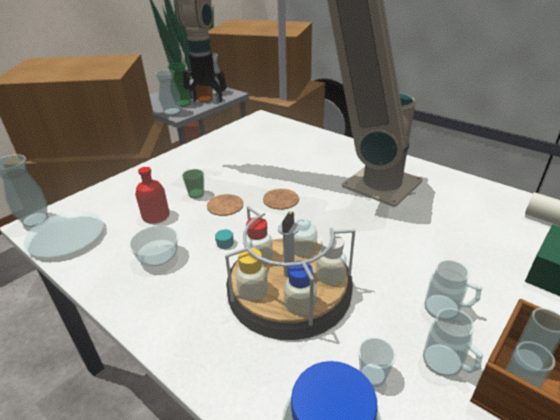

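View pics/top0.png

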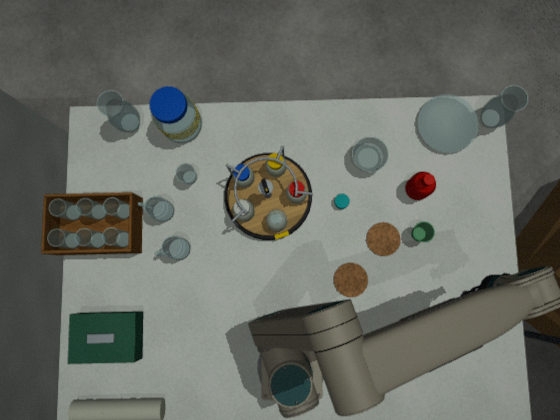

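View pics/wrist0.png

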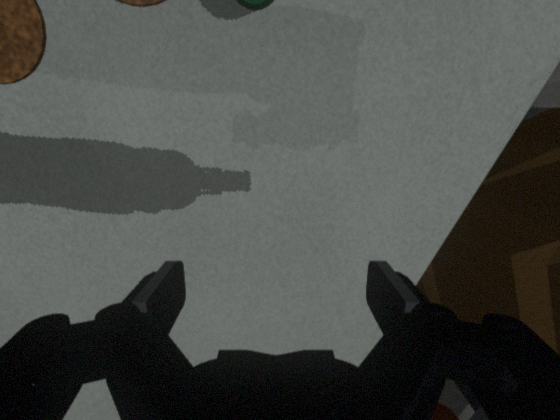

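The top view has x up and the robot's right at image right. The carousel is at about (268,197), with the yellow front bar at (281,235), the red lid at (297,188) and the handle at (266,187). The two mats are at (383,239) and (350,279), so (383,239) is the one farthest right. Now I'll measure.

```bash
cat > h.py <<'E'
import numpy as np, cv2
def ray(s,px):
    R,_=cv2.Rodrigues(np.array(s["rvec"],float)); t=np.array(s["tvec"],float)
    d=R.T@np.array([(px[0]-s["cx"])/s["fx"],(px[1]-s["cy"])/s["fy"],1.0]); return -R.T@t,d/np.linalg.norm(d)
def onz(s,px,z):
    c,d=ray(s,px); return c+d*(z-c[2])/d[2]
def proj(s,P):
    K=np.array([[s["fx"],0,s["cx"]],[0,s["fy"],s["cy"]],[0,0,1]],float)
    return cv2.projectPoints(np.array(P,float).reshape(-1,3),np.array(s["rvec"],float),np.array(s["tvec"],float),K,None)[0].reshape(-1,2)
def blobs(s,lo,hi,roi=None,amin=15):
    hsv=cv2.cvtColor(s["pixels"],cv2.COLOR_RGB2HSV); m=cv2.inRange(hsv,np.array(lo),np.array(hi))
    if lo[0]<0: m=cv2.inRange(hsv,np.array([0]+list(lo[1:])),np.array(hi))|cv2.inRange(hsv,np.array([180+lo[0]]+list(lo[1:])),np.array([180]+list(hi[1:])))
    if roi: k=np.zeros_like(m); k[roi[1]:roi[3],roi[0]:roi[2]]=1; m=m*k
    n,l,st,c=cv2.connectedComponentsWithStats(m)
    return [(c[i],st[i],l==i) for i in range(1,n) if st[i][4]>=amin]
def tri(rs):
    A=np.zeros((3,3));b=np.zeros(3)
    for c,d in rs: P=np.eye(3)-np.outer(d,d);A+=P;b+=P@c
    return np.linalg.solve(A,b)
E
python3 - <<'E'
from plant import env, optics
from h import *
S={n:optics.snapshot(n) for n in ["scene","top"]}
import pickle; pickle.dump(S,open("s0.pkl","wb"))
for n,roi,z in [("top",(200,140,335,260),155),("scene",(215,200,365,335),155)]:
    s=S[n]
    c=cv2.resize(s["pixels"][roi[1]:roi[3],roi[0]:roi[2],::-1],None,fx=5 if n=="top" else 4,fy=5 if n=="top" else 4,interpolation=cv2.INTER_CUBIC); cv2.imwrite(f"pics/c_{n}.png",c)
    for nm,lo,hi in [("red",(-8,120,70),(8,255,255)),("yel",(20,140,90),(35,255,255)),("blue",(105,120,50),(130,255,255))]:
        for b in blobs(s,lo,hi,roi): print(n,nm,b[0].round(1),b[1],onz(s,b[0],163)[:2].round(1),onz(s,b[0],40)[:2].round(1))
s=S["top"]
for b in blobs(s,(5,60,60),(20,255,255),(320,210,450,310),100): print("mat",b[0],b[1],onz(s,b[0],6).round(1))
for b in blobs(s,(0,0,0),(180,255,60),(200,140,335,260),200): print("dark",b[0],b[1],onz(s,b[0],40).round(1))
E
```

```text
top red [300.3 185.9] [297 181   8  10  58] [594.4 -46.8] [617.3 -48.7]
top red [291.8 188.6] [289 182   6  15  71] [585.8 -19. ] [608.1 -18.9]
top yel [272.9 155.1] [268 153  10   5  38] [699.8  40.5] [730.7  45.2]
top yel [280.7 157.9] [279 155   4   6  16] [689.7  15.2] [719.8  17.9]
top yel [273.5 164.1] [267 160  14   9  78] [669.3  39.4] [697.9  44. ]
top yel [281.2 234.3] [274 230  15   9  74] [437.4  18.8] [448.4  21.9]
top blue [239.2 166.6] [235 164   9   7  34] [663.8 152.2] [692.  165.4]
top blue [244.1 174.3] [238 167  12  14  99] [637.5 136.4] [663.8 148.4]
top blue [234.9 173.6] [233 171   5   6  18] [640.7 166.3] [667.1 180.6]
scene red [257.8 228.7] [248 218  19  21 267] [605.8 -12.2] [ 493.5 -125.7]
scene yel [256.9 251.3] [252 249   9   7  27] [667.   41.5] [567.2 -61.1]
scene yel [246.8 258.4] [239 252  21  13 169] [697.4  40.3] [604.  -62.5]
scene blue [297.5 275.1] [288 265  21  22 304] [669.3 157.2] [570.   78.6]
scene blue [309.3 267.2] [307 264   5   8  19] [635.5 161.9] [529.3  84.1]
mat [382.98878924 238.79932735] [367 222  34  34 892] [ 427.  -335.2    6. ]
mat [350.30777538 279.50971922] [334 263  34  34 926] [ 288.  -214.6    6. ]
```

View pics/c_top.png

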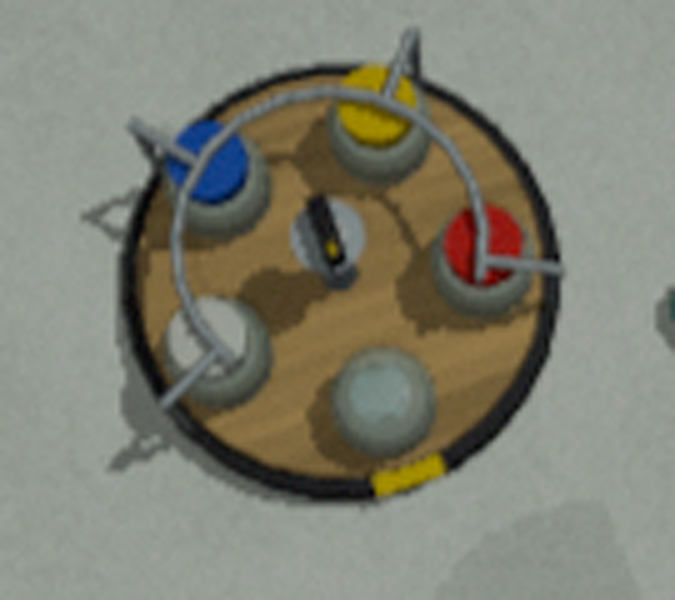

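View pics/c_scene.png

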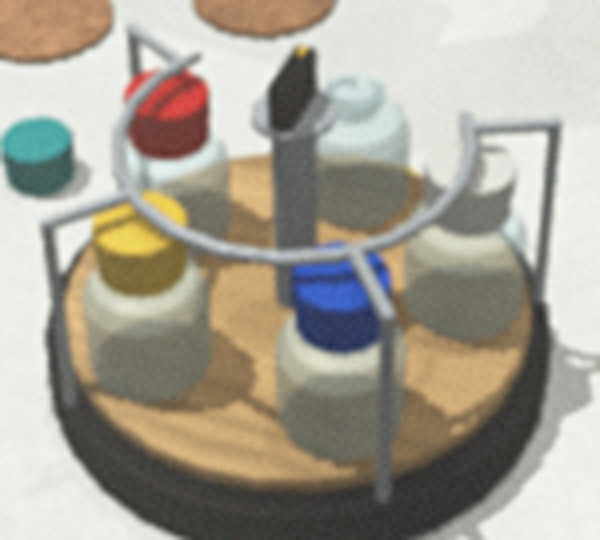

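Run:
```python
import pickle
from h import *
from scipy.optimize import least_squares
S=pickle.load(open("s0.pkl","rb")); T=S["top"];C=S["scene"]
c=lambda x,y:(200+x/5-.4,140+y/5-.4)
c2=lambda x,y:(215+x/4-.375,200+y/4-.375)
print("cam",ray(T,(0,0))[0])
# min enclosing circle of colour masks (top faces; top view)
pts={}
for nm,lo,hi,roi in [("red",(-8,120,70),(8,255,255),(280,170,315,205)),("yel",(20,140,90),(35,255,255),(260,150,290,172)),("blue",(105,120,50),(130,255,255),(230,160,255,185))]:
    m=sum(b[2] for b in blobs(T,lo,hi,roi,8)).astype(np.uint8)
    (x,y),r=cv2.minEnclosingCircle(cv2.findNonZero(m)); pts[nm]=onz(T,(x,y),163)[:2]; print(nm,x,y,r,pts[nm].round(1))
pts["white"]=onz(T,c(208,337),163)[:2]
for nm,p,q in [("red",(483,245),(168,95)),("yel",(376,105),(139,220)),("blue",(210,161),(341,273)),("white",(208,337),(477,167))]:
    print(nm,onz(T,c(*p),163).round(1),onz(C,c2(*q),163).round(1),tri([ray(T,c(*p)),ray(C,c2(*q))]).round(1))
def f(p): # cx,cy,phi
    k=dict(white=-1,blue=-2,yel=-3,red=-4)
    return np.concatenate([pts[n]-(p[:2]+100*np.array([np.cos(p[2]+i*1.256637),np.sin(p[2]+i*1.256637)])) for n,i in k.items()])
r=least_squares(f,[560,60,3.5]);print(r.x,np.degrees(r.x[2]),r.fun.round(1))
print("handle top",onz(T,c(327,232),228).round(1),"bar ends",onz(T,c(318,200),228).round(1),onz(T,c(337,261),228).round(1))
print("ybar z40",onz(T,(281.2,234.3),40).round(1))
# base outer circle
hsv=cv2.cvtColor(T["pixels"],cv2.COLOR_RGB2GRAY)
P=onz(T,c(128,280),40),onz(T,c(560,270),40),onz(T,c(345,65),40)
for p in P: print("edge",p.round(1),np.linalg.norm(p[:2]-r.x[:2]))
d=onz(T,(281.2,234.3),40)[:2]-r.x[:2]; print(np.linalg.norm(d),np.degrees(np.arctan2(d[1],d[0])))
```

```text
cam [ 291.7755532   -21.4517668  1785.71242969]
red 296.2911376953125 188.57594299316406 8.120950698852539 [585.7 -33.6]
yel 274.4230651855469 160.03846740722656 8.163559913635254 [682.9  35.9]
blue 241.3235321044922 172.0490264892578 8.377772331237793 [645.4 145.3]
red [585.6 -33.3 163. ] [592.4 -28.6 163. ] [586.9 -33.6 157.4]
yel [681.   34.7 163. ] [685.2  36.1 163. ] [682.3  34.2 159.9]
blue [646.2 144.4 163. ] [649.4 147.7 163. ] [646.7 145.1 159.5]
white [529.5 146.9 163. ] [533.6 154.  163. ] [529.2 149.  157.8]
[587.04731906  66.01705225   3.45124969] 197.7420414955226 [ 0.8 -0.3 -0.8 -1.3  0.9  1.2 -0.9  0.4]
handle top [584.6  64.8 228. ] bar ends [605.2  70.1 228. ] [566.   58.8 228. ]
ybar z40 [448.5  21.8  40. ]
edge [589.3 215.4  40. ] 149.40687550682674
edge [588.8 -87.7  40. ] 153.69059071322047
edge [740.1  60.4  40. ] 153.16744425784535
145.4539397987914 -162.3086290412881
```

Five-fold fit: the axis is at (587,66), the front direction is 197.7° and residuals are about 1 mm. The base edge and the yellow bar (-162.3°) agree. Red is at 269.7°, so the turntable needs -72°. Next I'll check the wrist ranges.

Run:
```python
from plant import env
import numpy as np
ax=np.array([587,66.]);th=np.radians(197.74)
fr=ax+100*np.array([np.cos(th),np.sin(th)]);print("front",fr)
for nm,p in [("axis",[*ax,320]),("axis",[*ax,203]),("front",[*fr,143]),("mat",[427,-335,20])]:
    for a in range(-180,181,30):
        q=env.inverse_kinematics(p,[0,90,a-90]); print(nm,a,None if q is None else np.round(q,0))
```

```text
front [491.7551006  35.530193 ]
axis -180 [  0.  11.   2.  81.   0. -90.]
axis -150 [   0.   11.    2.   81.    0. -120.]
axis -120 [   0.   11.    2.   81.    0. -150.]
axis -90 [   0.   11.    2.   81.    0. -180.]
axis -60 [  0.  11.   2.  81.   0. 150.]
axis -30 [  0.  11.   2.  81.   0. 120.]
axis 0 [ 0. 11.  2. 81.  0. 90.]
axis 30 [ 0. 11.  2. 81.  0. 60.]
axis 60 [ 0. 11.  2. 81.  0. 30.]
axis 90 [ 0. 11.  2. 81.  0.  0.]
axis 120 [  0.  11.   2.  81.   0. -30.]
axis 150 [  0.  11.   2.  81.   0. -60.]
axis 180 [  0.  11.   2.  81.   0. -90.]
axis -180 [  0.  14.  -9.  68.   0. -90.]
axis -150 [   0.   14.   -9.   68.    0. -120.]
axis -120 [   0.   14.   -9.   68.    0. -150.]
axis -90 [   0.   14.   -9.   68.    0. -180.]
axis -60 [  0.  14.  -9.  68.   0. 150.]
axis -30 [  0.  14.  -9.  68.   0. 120.]
axis 0 [ 0. 14. -9. 68.  0. 90.]
axis 30 [ 0. 14. -9. 68.  0. 60.]
axis 60 [ 0. 14. -9. 68.  0. 30.]
axis 90 [ 0. 14. -9. 68.  0.  0.]
axis 120 [  0.  14.  -9.  68.   0. -30.]
axis 150 [  0.  14.  -9.  68.   0. -60.]
axis 180 [  0.  14.  -9.  68.   0. -90.]
front -180 [ -3.  
[... 379 characters left out ...]
 [ -3.   7. -25.  58.   0.  -3.]
front 120 [ -3.   7. -25.  58.   0. -33.]
front 150 [ -3.   7. -25.  58.   0. -63.]
front 180 [ -3.   7. -25.  58.   0. -93.]
mat -180 [ -45.   20.  -26.   44.    0. -135.]
mat -150 [ -45.   20.  -26.   44.    0. -165.]
mat -120 [-45.  20. -26.  44.   0. 165.]
mat -90 [-45.  20. -26.  44.   0. 135.]
mat -60 [-45.  20. -26.  44.   0. 105.]
mat -30 [-45.  20. -26.  44.   0.  75.]
mat 0 [-45.  20. -26.  44.   0.  45.]
mat 30 [-45.  20. -26.  44.   0.  15.]
mat 60 [-45.  20. -26.  44.   0. -15.]
mat 90 [-45.  20. -26.  44.   0. -45.]
mat 120 [-45.  20. -26.  44.   0. -75.]
mat 150 [ -45.   20.  -26.   44.    0. -105.]
mat 180 [ -45.   20.  -26.   44.    0. -135.]
```

Run:
```python
from plant import env, optics
from h import *
p=env.read_eef_pos(); env.move_straight([p[0],p[1],330],feed=300); print(env.read_t())
env.goto([587,66,330],[0,90,107.7-90]); print(env.read_t(),env.read_eef_pos(),env.read_q())
for n in ["wrist","top","scene"]:
    s=optics.snapshot(n); cv2.imwrite(f"pics/{n}1.png",s["pixels"][:,:,::-1])
    if n=="wrist":
        import pickle; pickle.dump(s,open("w1.pkl","wb")); print(ray(s,(280,210)),proj(s,[[587,66,228],[587,66,196]]))
```

```text
0.7
3.2333 [587.10086275  65.30928095 329.91591225] [ 8.47301796e-02  1.05002452e+01  2.56290331e+00  8.20669361e+01
 -1.19380372e-02 -1.75460943e+01]
(array([522.24162633,  44.23530618, 463.73870816]), array([ 0.24230408,  0.09367363, -0.96566764])) [[276.55296331 216.01083926]
 [276.40264436 206.17730517]]
```

View pics/wrist1.png

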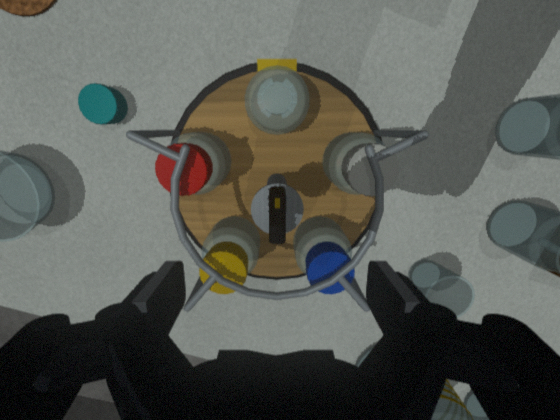

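The wrist view shows the bar upright in the image, centred at (277,215). The prediction was (276.5,216), so it is aligned within 1 mm. I'll descend, grip and turn.

Run:
```python
from plant import env, open_jaws, grab, optics
from h import *
env.move_straight([587,66,208],feed=150); print(env.read_t(),env.read_eef_pos(),env.read_ft_force())
f0=env.read_ft_force()
grab(); print(env.read_t(),env.read_grip_width(),env.read_ft_force()-np.array(f0),env.read_ft_torque())
q=np.array(env.read_q()); q0=q.copy()
for i in range(1,7):
    q=q0.copy(); q[5]+=12*i; env.move_j(q.tolist()); print(i,round(env.read_t(),2),np.round(env.read_ft_force(),1),np.round(env.read_ft_torque(),2),round(env.read_q()[5]-q0[5],2))
```

```text
4.35 [587.79418339  65.9863048  209.06401783] [ 0.65717039  0.58732733 -0.02083356]
5.0 0.148409269882061 [-1.86240051  0.74125477  2.00563605] [ 0.40309525  0.20297214 -0.01549813]
1 5.32 [-1.  3.  2.] [0.57 0.15 0.36] 11.78
2 5.63 [-0.1  5.2  1.2] [0.84 0.2  0.41] 23.83
3 5.95 [0.1 8.1 2.1] [1.14 0.09 0.23] 35.86
4 6.27 [0.  9.5 0.3] [ 1.34 -0.    0.04] 47.89
5 6.58 [ 1.1 10.6  0.3] [ 1.61 -0.12  0.07] 59.89
6 6.9 [ 2.  11.4 -1.1] [ 1.74 -0.31  0.14] 71.85
```

Run:
```python
from plant import env, open_jaws, grab, optics
from h import *
import pickle
open_jaws(); print(env.read_t(),env.read_ft_force(),env.read_eef_pos())
env.move_straight([587,66,300],feed=250)
# over the front, camera looking
fr=[491.8,35.5]
q=env.inverse_kinematics([*fr,300],[0,90,107.7-90]);print(q)
S={n:optics.snapshot(n) for n in ["top","wrist","scene"]}; pickle.dump(S,open("s2.pkl","wb"))
for n in S: cv2.imwrite(f"pics/{n}2.png",S[n]["pixels"][:,:,::-1])
print(env.read_t())
```

```text
7.6 [-1.11477689  0.0526771   0.49081426] [586.92751182  66.38243708 208.43190274]
[ -3.38776478   0.77171525 -11.78168754  77.44659722   0.
 -21.08776478]
8.2667
```

View pics/wrist2.png

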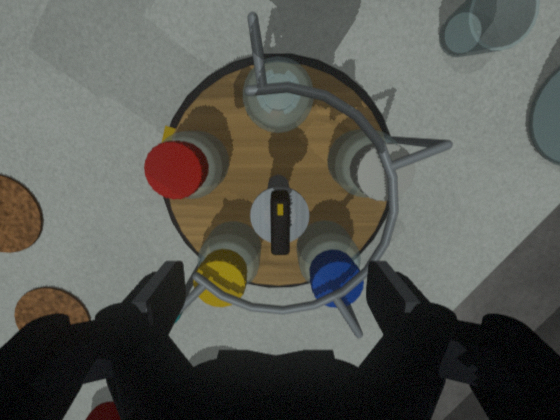

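View pics/top2.png

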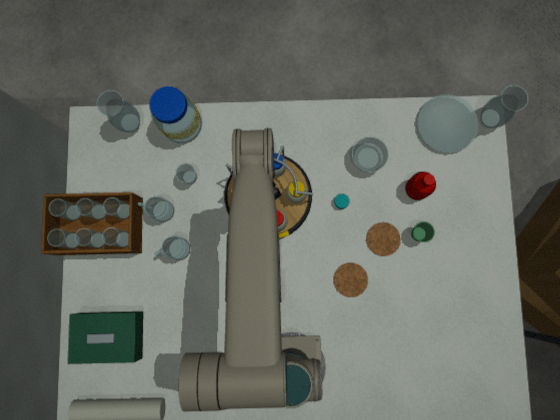

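View pics/scene2.png

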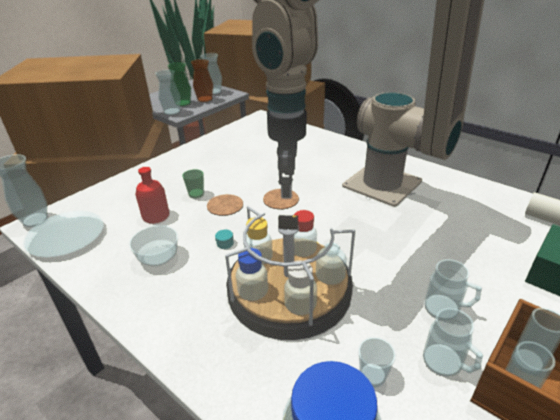

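The red lid now sits at the front, by the yellow bar: wrist (176,170), scene (303,220). I'll hover over it and measure.

Run:
```python
from plant import env, open_jaws, grab, optics
from h import *
import pickle
env.goto([491.8,35.5,290],[0,90,-65-90]); print(env.read_t(),env.read_q()[5],env.read_eef_pos())
S={n:optics.snapshot(n) for n in ["wrist","scene"]}; pickle.dump(S,open("s3.pkl","wb"))
R=[]
for n in S:
    s=S[n]; cv2.imwrite(f"pics/{n}3.png",s["pixels"][:,:,::-1])
    for b in blobs(s,(-8,120,60),(8,255,255),None,100): print(n,b[0].round(1),b[1],onz(s,b[0],163).round(1))
s=S["wrist"]; print(proj(s,[[491.8,35.5,163],[491.8,35.5,129]]))
```

```text
9.7667 151.5813648563722 [491.80264429  35.51553771 289.71860013]
wrist [274.3 202.2] [ 245  174   59   57 2601] [495.9  38.2 163. ]
scene [147.6 187.8] [136 167  29  48 603] [ 659.6 -374.6  163. ]
scene [304.5 219.3] [295 210  18  21 248] [508.2  51.4 163. ]
[[275.09768182 207.5426998 ]
 [275.16078005 198.86788856]]
```

View pics/wrist3.png

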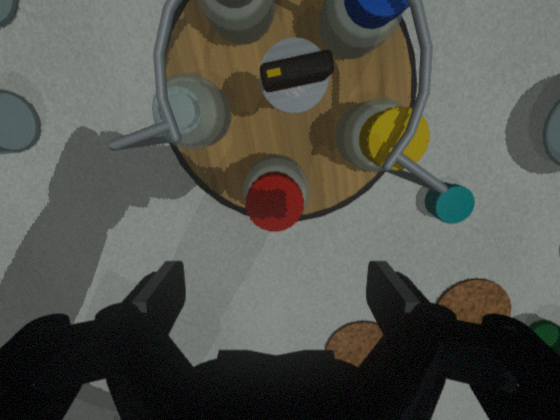

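Run:
```python
import pickle
from h import *
S=pickle.load(open("s3.pkl","rb"));w=S["wrist"];sc=S["scene"];S2=pickle.load(open("s2.pkl","rb"))
print("handle",proj(w,[587,66,228]),onz(w,(297.5,72.5),228).round(1), "cam",ray(w,(0,0))[0])
print("bar dir",np.degrees(np.arctan2(*(onz(w,(332,68),228)-onz(w,(263,78),228))[1::-1])))
print("scene pred top",proj(sc,[[491.8,35.5,163],[491.8,35.5,129],[495.9,38.2,163]]))
# top camera re-check of red, partial
for b in blobs(S2["top"],(-8,120,60),(8,255,255),(260,190,310,240),10): print(b[0],b[1])
print(proj(S2["top"],[[491.8,35.5,163],[496,38,163]]))
for nm,s,f in [("w",w,4),("sc",sc,8),("t",S2["top"],8)]:
    c=(275,202) if nm=="w" else (304,219) if nm=="sc" else (281,220)
    r=60 if nm=="w" else 35
    im=s["pixels"][c[1]-r:c[1]+r,c[0]-r:c[0]+r,::-1]; cv2.imwrite(f"pics/z_{nm}.png",cv2.resize(im,None,fx=f,fy=f,interpolation=cv2.INTER_CUBIC))
# top-face ellipse in wrist by brightness
hsv=cv2.cvtColor(w["pixels"],cv2.COLOR_RGB2HSV); print(hsv[170:234:3,275])
```

```text
handle [[296.43416062  72.69556444]] [587.4  65.5 228. ] cam [553.6008745   63.87527847 423.52448555]
bar dir -57.31232374717164
scene pred top [[303.48562225 213.79840903]
 [303.38340446 224.78627591]
 [303.33472098 214.96287427]]
[279.24719101 217.52808989] [276 210   8  16  89]
[[275.67977841 217.66997568]
 [274.88287777 216.40117324]]
[[ 51  19  92]
 [  8 225  51]
 [  3 220 103]
 [  2 211 115]
 [  3 235 112]
 [  1 199 114]
 [  2 211 110]
 [  3 180  71]
 [  1 165  74]
 [  5 208  70]
 [  1 161  73]
 [  4 179  74]
 [  3 170  75]
 [  4 175  70]
 [  2 170  72]
 [  1 160  70]
 [  4 225 103]
 [  1 194 109]
 [  1 178 112]
 [  1 195 110]
 [  2 176 106]
 [ 60   8 129]]
```

View pics/z_sc.png

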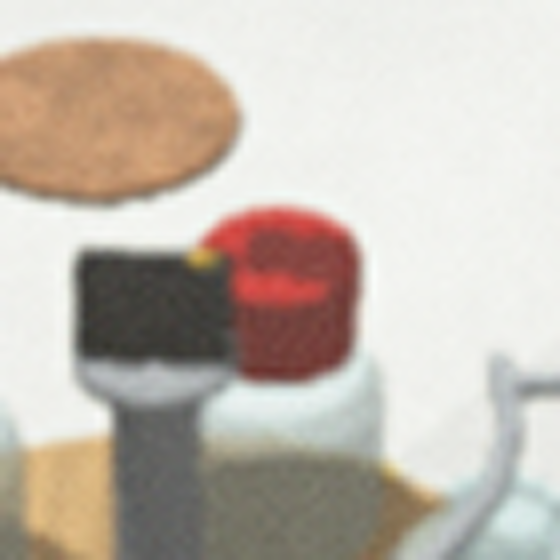

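View pics/z_t.png

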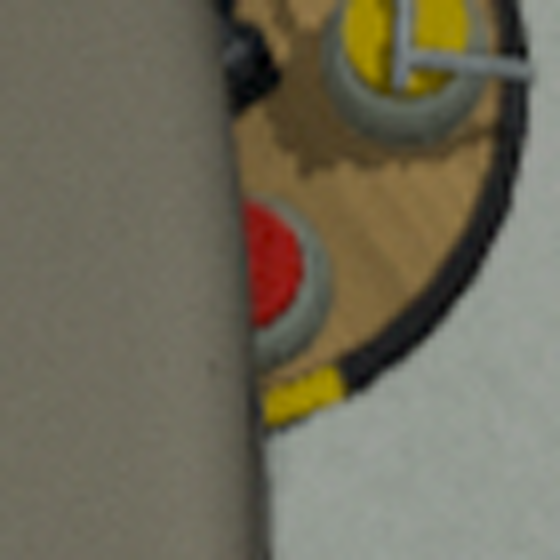

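View pics/z_w.png

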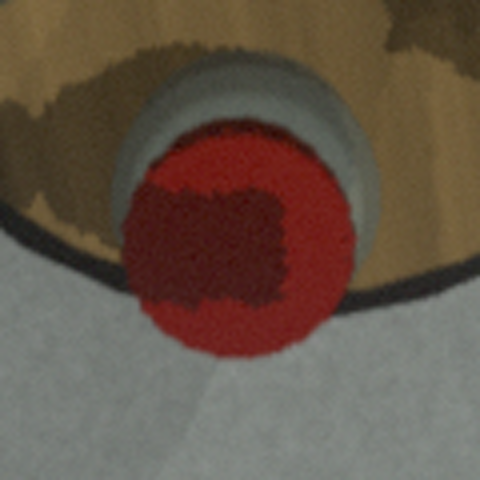

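Wrist and scene views put the lid top at about (496,38), while the top view and the fit give (492,35.5). That is a 4 mm spread, mostly radial. I'll start from a compromise and centre by touch, gripping at two perpendicular jaw angles and reading the TCP shift.

Run:
```python
from plant import env, open_jaws, grab, optics
from h import *
P=np.array([493.5,36.5])
env.move_straight([*P,175],feed=200); env.move_straight([*P,144],feed=80)
def rep(s): print(s,round(env.read_t(),2),np.round(env.read_eef_pos(),2),np.round(env.read_ft_force(),1),np.round(env.read_ft_torque(),2),round(env.read_grip_width(),3))
env.pause(.2);rep("down"); grab(); env.pause(.2); rep("grab1")
open_jaws(); rep("open"); env.goto([*P,144],[0,90,25-90]); env.pause(.2);rep("rot"); grab(); env.pause(.2);rep("grab2")
print(env.read_q())
```

```text
down 11.32 [494.08  36.47 144.66] [-0.2 -0.7 -0.5] [-0.04  0.02 -0.08] 0.999
grab1 11.94 [493.79  36.5  144.75] [-3.  -0.   5.8] [0.08 0.39 0.03] 0.588
open 12.38 [493.35  36.51 143.76] [-0.8  0.1 -1.1] [ 0.03 -0.01  0.  ] 1.002
rot 13.98 [493.51  36.5  144.  ] [ 0.6  0.1 -0.5] [ 0.   -0.01 -0.05] 0.998
grab2 14.6 [494.43  36.55 144.62] [1.6 1.3 4. ] [ 0.08 -0.42  0.01] 0.594
[-3.25825439e+00  6.85984673e+00 -2.46642933e+01  5.83632547e+01
  1.80751522e-02  6.17405227e+01]
```

Off-axis forces are only about 2–3 N in both grips, so it is centred. Next I'll unscrew in small steps, watching the torque.

Run:
```python
from plant import env, open_jaws, grab, optics
from h import *
q0=np.array(env.read_q()); print("t",env.read_t()); base=None; hist=[]
np.save("q0.npy",q0)
a=0
while a<158:
    a+=6 if a<84 else 3
    q=q0.copy(); q[5]-=a; env.move_j(q.tolist())
    tz=env.read_ft_torque()[2]; f=env.read_ft_force(); act=q0[5]-env.read_q()[5]
    print(a,round(act,2),round(env.read_t(),2),"Tz %.3f"%tz,np.round(f,1),"j6 %.2f"%env.read_joint_torque()[5],round(env.read_eef_pos()[2],2))
    hist.append(tz)
    if a>20 and abs(tz-np.median(hist[1:-1]))>0.25: print("STOP?");break
```

```text
t 14.6
6 5.86 14.85 Tz 0.016 [ 0.2 -0.1  2.8] j6 -0.08 144.65
12 11.77 15.1 Tz 0.050 [0.  0.5 3.8] j6 -0.08 144.66
18 17.74 15.35 Tz 0.045 [-0.3  0.9  3.3] j6 -0.08 144.67
24 23.72 15.6 Tz -0.070 [2.  0.4 2.4] j6 -0.10 144.7
30 29.71 15.85 Tz -0.021 [ 2.2 -0.5  3.1] j6 -0.10 144.71
36 35.71 16.1 Tz 0.031 [1.5 0.8 2.6] j6 -0.09 144.69
42 41.71 16.35 Tz -0.018 [1.  0.3 3.6] j6 -0.08 144.7
48 47.71 16.6 Tz -0.075 [ 1.4 -0.1  3.1] j6 -0.09 144.69
54 53.71 16.85 Tz 0.025 [1.6 1.7 3.4] j6 -0.09 144.68
60 59.71 17.1 Tz -0.001 [1.8 0.9 3.6] j6 -0.09 144.68
66 65.7 17.35 Tz -0.024 [2.  0.2 3.4] j6 -0.09 144.67
72 71.71 17.6 Tz -0.008 [ 1.6 -0.2  3.1] j6 -0.09 144.69
78 77.71 17.85 Tz -0.040 [1.5 0.2 3.5] j6 -0.09 144.72
84 83.7 18.1 Tz -0.053 [ 2.2 -0.4  3.8] j6 -0.09 144.68
87 86.79 18.35 Tz -0.049 [ 2.  -0.5  4. ] j6 -0.05 144.68
90 89.84 18.6 Tz -0.020 [2.4 0.7 3.1] j6 -0.06 144.67
93 92.86 18.85 Tz -0.026 [1.7 0.9 3.1] j6 -0.06 144.69
96 95.86 19.1 Tz -0.071 [1.8 0.2 4.5] j6 -0.06 144.66
99 98.86 19.35 Tz 0.028 [ 2.3 -0.4  4.5] j6 -0.06 144.65
102 101.87 19.6 Tz 0.038 [1.9 1.4 4.2] j6 -0.06 144.65
105 104.86 19.85 Tz -0.052 [2.1 0.8 4.8] j6 -0.05 144.63
108 107.87 20.1 Tz 0.029 [2.  0.6 3.7] j6 -0.05 144.63
111 110.86 20.35 Tz -0.059 [1.5 0.3 4.3] j6 -0.05 144.62
114 113.87 20.6 Tz 0.017 [1.8 0.8 4. ] j6 -0.04 144.6
117 116.87 20.85 Tz -0.001 [0.7 0.6 5.4] j6 -0.03 144.59
120 119.87 21.1 Tz 0.010 [ 1.  -0.4  5.7] j6 -0.02 144.59
123 122.87 21.35 Tz 0.005 [ 0.3 -0.3  5.7] j6 -0.02 144.6
126 125.87 21.6 Tz -0.062 [0.8 1.3 5.7] j6 -0.02 144.62
129 128.88 21.85 Tz 0.033 [0.4 0.9 5.1] j6 -0.02 144.6
132 131.86 22.1 Tz -0.032 [ 0.  -0.9  6.2] j6 -0.08 144.58
135 134.83 22.35 Tz -0.207 [-0.6 -2.1  6. ] j6 -0.25 144.58
138 137.76 22.6 Tz -0.600 [ 0.1 -5.8  6.3] j6 -0.61 144.57
STOP?
```

The torque rises sharply from about 132°, which is the stop. I'll back off slightly and test-lift.

Run:
```python
from plant import env, open_jaws, grab, optics
from h import *
q0=np.load("q0.npy"); q=q0.copy(); q[5]-=131; env.move_j(q.tolist()); env.pause(.1)
p=np.array(env.read_eef_pos()); print(p,env.read_tcp_rot(),np.round(env.read_ft_force(),1),round(env.read_ft_torque()[2],2))
for dz in [1.5,3,4.5,6,8,10]:
    env.move_straight([p[0],p[1],p[2]+dz],feed=25); f=env.read_ft_force()
    print(dz,round(env.read_t(),2),np.round(env.read_eef_pos(),1),np.round(f,1))
    if f[2]<-8: print("HELD"); break
```

```text
[493.37010304  36.30045213 144.57446676] [ 179.60451613   89.97506938 -114.5450277 ] [-1.  -0.6  6. ] -0.05
1.5 23.2 [492.9  36.4 145.4] [ 2.3  0.8 -0.2]
3 23.45 [492.9  36.4 147.1] [ 2.4  0.7 -3. ]
4.5 23.7 [493.   36.3 149. ] [ 1.5 -0.3 -1.7]
6 23.95 [493.1  36.2 150.7] [-0.6  0.2 -1.3]
8 24.2 [493.1  36.2 152.7] [-0.7  0.1  0.1]
10 24.45 [493.3  36.2 154.7] [-0.5 -0.2 -0.4]
```

Run:
```python
from plant import env, open_jaws, grab, optics
from h import *
import pickle
p=np.array(env.read_eef_pos())
env.move_straight([p[0],p[1],172],feed=50); print(np.round(env.read_ft_force(),1))
env.move_straight([p[0],p[1],260],feed=120); print(env.read_t(),np.round(env.read_ft_force(),1),env.read_grip_width())
S={n:optics.snapshot(n) for n in ["wrist","scene"]}; pickle.dump(S,open("s4.pkl","wb"))
a=cv2.resize(S["scene"]["pixels"][110:310,210:410],(420,420)); b=S["wrist"]["pixels"][:, 90:470]
cv2.imwrite("pics/lift4.png",np.hstack([a,b])[:,:,::-1])
print(proj(S["scene"],[*p[:2],260+11]))
```

```text
[ 0.1 -0.4 -0.4]
25.8333 [-0.8  0.1 -1. ] 0.5911411712622558
[[303.69424848 176.20977711]]
```

View pics/lift4.png

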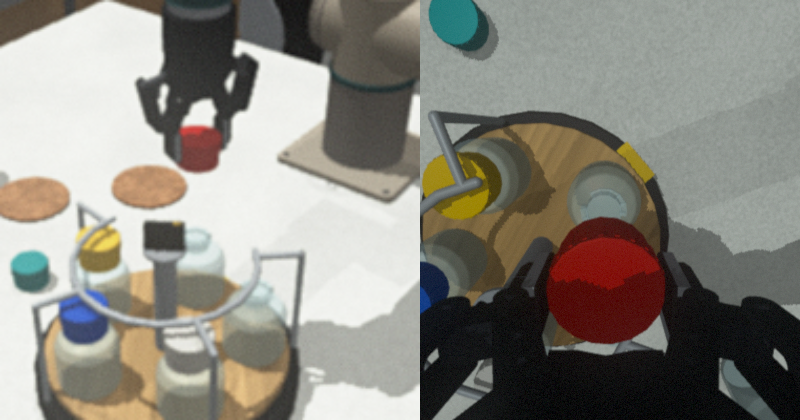

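The lid hangs level between the pads and the front jar is open; the other lids stay on. Next is a mat cross-check from two views, then the carry.

Run:
```python
from plant import env, open_jaws, grab, optics
from h import *
import pickle
S=pickle.load(open("s0.pkl","rb"))
for b in blobs(S["scene"],(5,60,60),(20,255,255),(195,185,310,220),100): print("scene mat",b[0].round(1),b[1],onz(S["scene"],b[0],6).round(1))
for b in blobs(S["top"],(40,60,20),(85,255,255),(400,210,445,250),60): print("tumbler b top",b[0].round(1),onz(S["top"],b[0],40).round(1))
M=[427,-335.2]
env.goto([*M,250],[0,90,160-90]); env.pause(.2)
print(env.read_t(),env.read_eef_pos(),np.round(env.read_ft_force(),1),env.read_grip_width())
env.move_straight([*M,110],feed=150); env.pause(.2)
s={n:optics.snapshot(n) for n in ["top","scene","wrist"]}
cv2.imwrite("pics/mat5.png",np.hstack([s["scene"]["pixels"][:,100:400],s["wrist"]["pixels"][:,60:500]])[:,:,::-1])
pickle.dump(s,open("s5.pkl","wb")); print(env.read_t(),env.read_eef_pos(),np.round(env.read_ft_force(),1))
```

```text
scene mat [280.5 198.4] [263 189  36  20 563] [ 296.6 -209.2    6. ]
scene mat [224.5 204.3] [207 194  36  21 588] [ 435.  -329.7    6. ]
tumbler b top [422.9 231.8] [ 445.4 -467.9   40. ]
27.5417 [ 427.53918052 -334.23220663  250.0686941 ] [-0.1  0.1 -0.6] 0.5895021185505176
28.975 [ 427.25939096 -335.46152804  110.51810931] [-0.2  0.5 -0.5]
```

View pics/mat5.png

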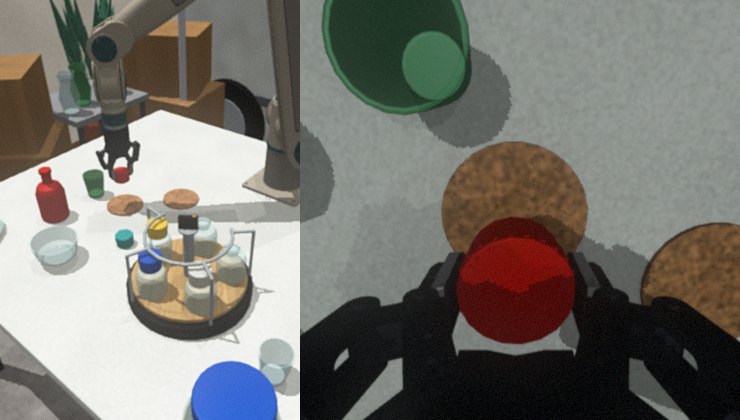

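Run:
```python
from h import *
import pickle
from scipy.optimize import least_squares
s=pickle.load(open("s5.pkl","rb"))["wrist"]
for b in blobs(s,(5,70,30),(20,255,255),(180,120,370,300),500):
    m=b[2].astype(np.uint8); c=max(cv2.findContours(m,cv2.RETR_EXTERNAL,cv2.CHAIN_APPROX_NONE)[0],key=len).reshape(-1,2)
    c=c[c[:,1]<215]; P=np.array([onz(s,p,6)[:2] for p in c])
    r=least_squares(lambda p:np.hypot(*(P-p[:2]).T)-p[2],[427,-335,60],loss="soft_l1"); print(r.x.round(1),len(c),b[1])
    r=least_squares(lambda p:np.hypot(*(P-p[:2]).T)-60,[427,-335],loss="soft_l1"); print(r.x.round(1))
```

```text
[ 428.8 -335.4   58.6] 207 [  202   142   146   116 11261]
[ 429.4 -333.8]
```

The mat comes out at (427,-335) from the top view, (429,-334.5) from the wrist and (435,-330) from the scene. I'll use (428.5,-334.5) and lower until contact.

Run:
```python
from plant import env, open_jaws, grab, optics
from h import *
M=[428.5,-334.5]
env.move_straight([*M,40],feed=100); env.move_straight([*M,26],feed=40); env.pause(.2)
f0=np.array(env.read_ft_force()); print(env.read_t(),env.read_eef_pos(),f0.round(1))
z=26
while z>17:
    z-=.7; env.move_straight([*M,z],feed=10); f=np.mean([env.read_ft_force() for _ in range(3)],axis=0)
    print(round(z,1),round(env.read_eef_pos()[2],2),np.round(f-f0,1),round(env.read_t(),2))
    if f[2]-f0[2]>3: print("contact");break
```

```text
30.525 [ 428.66865855 -334.65779954   26.19912359] [-0.3  0.  -0.1]
25.3 25.33 [-0.1  0.   0.1] 30.77
24.6 24.54 [ 0.3  0.7 -0.1] 31.02
23.9 23.84 [ 0.8 -0.4 -0.7] 31.27
23.2 23.13 [ 0.5 -0.4  0.1] 31.52
22.5 22.43 [ 0.1  0.2 -0.3] 31.77
21.8 22.02 [-0.1  1.6  2.6] 32.02
21.1 21.95 [-1.1  1.6  7. ] 32.27
contact
```

Run:
```python
from plant import env, open_jaws, grab, optics
from h import *
import pickle
M=[428.5,-334.5]
env.move_straight([*M,21.8],feed=10); open_jaws(); env.pause(.2); print(env.read_t(),np.round(env.read_ft_force(),1))
env.move_straight([*M,90],feed=60); env.move_straight([*M,260],feed=200)
s={n:optics.snapshot(n) for n in ["top","scene","wrist"]}; pickle.dump(s,open("s6.pkl","wb"))
w=s["wrist"]
for b in blobs(w,(-8,120,30),(8,255,255),(200,120,360,300),300): print(b[0],b[1],onz(w,b[0],40).round(1))
for b in blobs(w,(5,70,30),(20,255,255),(200,100,360,300),500): print("mat",b[0],b[1])
# move away to clear the top view
env.goto([300,-520,300],[0,90,160-90]); env.pause(.3)
s={n:optics.snapshot(n) for n in ["top","scene"]}; pickle.dump(s,open("s7.pkl","wb"))
cv2.imwrite("pics/top7.png",s["top"]["pixels"][:,:,::-1]);cv2.imwrite("pics/scene7.png",s["scene"]["pixels"][:,:,::-1]);cv2.imwrite("pics/wrist6.png",w["pixels"][:,:,::-1])
for b in blobs(s["top"],(-8,120,60),(8,255,255),(365,215,405,260),10): print("lid top",b[0],b[1],onz(s["top"],b[0],40).round(1))
print(env.read_t())
```

```text
33.1667 [-0.  -0.5  0. ]
[273.44676806 186.27249683] [ 251  164   45   45 1578] [ 428.3 -336.2   40. ]
mat [273.36020151 178.68688239] [ 227  135   93   92 5161]
lid top [384.48704663 238.05181347] [377 231  16  15 193] [ 426.9 -334.5   40. ]
36.9167
```

View pics/top7.png

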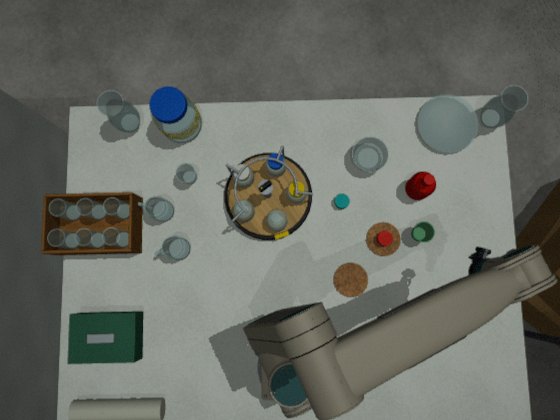

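View pics/scene7.png

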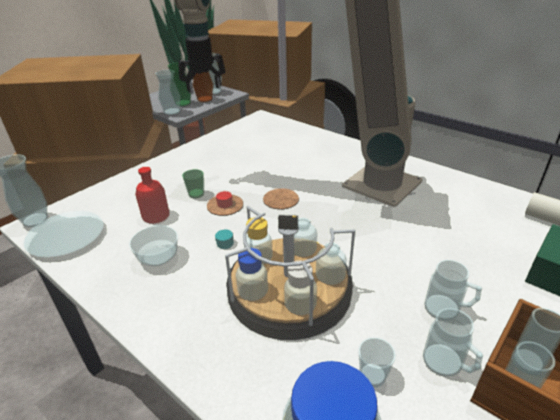

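View pics/wrist6.png

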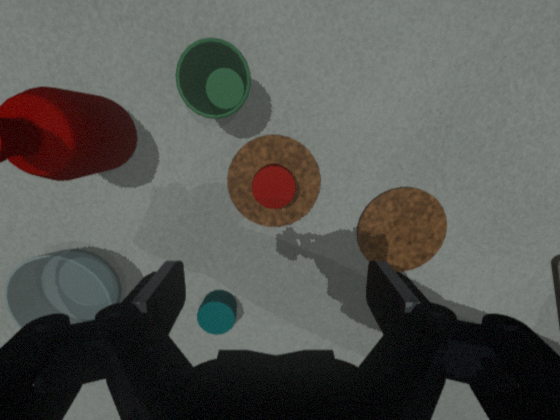

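The lid sits upright in the middle of the right-hand mat: top (384,238), lid at (427,-334.5) against mat (427,-335). The opened jar is at the front, the three other lids are on their jars and the glassware is where it was. I'll hand it in.

Run:
```python
from plant import env
print(env.finish_job(), env.read_t())
```

```text
the job is handed in; nothing more can be done
the job is handed in; nothing more can be done
```

The red lid is off its jar and resting open side down in the middle of the right-hand cork mat. I handed the job in at about 37 s of the 72 s limit.

- **Carousel:** I gripped the hub handle and turned it 72° clockwise. When I let go, the red-lidded jar stood at the front by the yellow bar.
- **Unscrewing:** I turned the lid anticlockwise until the torque rose at about 133°, with a peak near 0.6 N m at 138°. I then backed off to 131° and lifted. It came away freely, with no more than 3 N of pull.
- **Placing:** I lowered it until it touched the mat at the expected height, with a contact force of about 7 N, then released it.

**Last checks:**
- The top view puts the lid at (427, -334.5) against the mat centre at (427, -335). The wrist view gives (428, -336).
- The blue, yellow and white lids are still on their jars.
- Compared by eye with the first pictures, the glassware had not moved, and the arm was clear of everything.

**Disagreements:**
- The cameras differed by about 4 mm on where the lid stood at the front, so I checked its centre by gripping it at two angles, where side forces were at most 3 N.
- For the mat, the scene view was 6–10 mm off the other two, and I used those two.

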